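# Guard down, then show the trimmed bush to the inspection camera

## Task

The edge trimmer's guard has been left up over its knife: press it down until it snaps fully home. Then take the rubber bush out of the trimmer's nest and hold it in the air in front of the inspection camera, centred on the lens, with the flat end that stood in the nest square to the lens and 100 mm from it. Do not touch the camera or disturb the other parts lying about, and finish while still holding the bush there.

Things in the scene. Friction and masses are not known exactly. Their poses are not given: they have to be found in the camera images.
- guard (a joint): hinge of the trimmer's guard, in rad: 0 = fully shut, grows as it opens (at most 1.3). A stiff hinge: it stays where it is left. Sprung balls in the side cheeks catch it: from 0.08 rad down they push back (some 7 to 10 N at the lip), below about 0.03 rad they snap it shut and hold it. At 0 it meets a rigid stop.
- guard_lip (a point): where to press: middle of the upper face of the 50 mm wide aluminium lip at the guard's free front edge, 130 mm from the hinge; moves with the guard; 100 mm above the bench when shut. The guard is a smooth plate, 150 mm wide (along the trimmer's y), reaching 148 mm from hinge to lip edge, upper face 5 to 6 mm above the hinge axis when shut; it may be pushed anywhere.
- guard_hinge (a point): middle of the guard's hinge axis, at the rear of the trimmer, 94 mm above the bench. The hinge runs along the trimmer's y axis; opening lifts the front edge up and back.
- trimmer: edge trimmer, grey machine fixed to the bench, base 256 x 156 mm, round knife under the guard, round steel cup (the nest) in front. Origin: centre of the base's underside; x points to its rear (hinge side), y to its left, z up. Nest axis at x = -0.085, y = 0; cup 63 mm across outside, rim 51.5 mm and floor 42 mm above the bench. A motor juts out on the left to y = 0.12 (top z = 0.08).
- bush_mid (a point): centre (half-way up) of the black rubber bush standing in the nest: cylinder 48 mm across, 39 mm tall, 15 mm bore, 55 to 110 g; 29.5 mm of it show above the cup's rim, 2.5 mm clear all round inside. The fingertips must stay above the rim, which lies 10 mm below this point. z = its axis, out of the end that is up in the nest.
- bush_face (a point): centre of the flat end on which the bush stands in the nest, 19.5 mm below bush_mid along its axis: the end to be shown to the lens.
- bush: the same bush; origin at the centre of its lower end (as bush_face), z along its axis.
- inspection_camera: stand of the inspection camera, fixed to the bench: black foot plate 130 x 120 x 12 mm with two cheeks; origin at the centre of its underside, x to the rear, y to its left, z up.
- camera_head: the camera with its lens and round ring light (76 mm in diameter), fixed on the stand. Origin: centre of the front glass, 116 mm above the bench. z is the line of sight, out of the lens: it leans 30 degrees from straight up towards the front of the stand; y is level, to the stand's left.
- bush_a: bystander: loose bush, 49 mm in diameter, 39 mm tall, on the bench; origin at the centre of its underside.
- bush_b: bystander: loose bush, 50 mm in diameter, 39 mm tall; origin at the centre of its underside.
- bush_c: bystander: loose bush, 47 mm in diameter, 39 mm tall; origin at the centre of its underside.
- caliper: bystander: steel vernier caliper lying flat, 77 x 240 x 7 mm, beam along its y; origin at its middle, underside.
- marker: bystander: paint marker lying along its y, 18 x 131 x 16 mm; origin at its middle, underside.
- talc_tin: bystander: small tin, 64 mm in diameter, 84 mm tall, behind the vice; origin at the centre of its underside.
Mind the look-alikes: they are no part of the job. Leave any red look-alike of the bush alone.

How it is judged:
By the outcome, as a careful person would: the job done as asked, in the order asked, and still so for the second after the job is handed in, while the arm keeps its last pose, push and grip.
It also fails if it takes over 48 s, if anything falls off the work surface, if the arm or the gripper's body presses on something with over 40 N, if the wrist force passes 120 N, or if a joint passes its speed limit or range.

## Robot

A 7-joint arm with a two-finger parallel gripper is mounted at the origin on a cart in front of the work surface, level with it; the furniture and walls round the work are solid. World frame = base frame: x ahead of the robot, y to its left, z up, the work surface at z = 0. Lengths are in m, angles in rad, forces in N, time in s.
With the tool pointing down it reaches from about 0.375 to 0.925 m from the base axis. Payload 3.1 kg.
Tool frame: the origin (TCP) lies midway between the tips of the shut fingers; the grasp point (between the pads) lies 19 mm behind it; z points along the fingers, y is the line along which they close (so a half turn about z gives the same grasp; the last joint's range is limited). The gripper opens to 85 mm and grips with 20 to 120 N. Pads are 22 mm wide; open, the fingers measure 114 mm over their backs; the gripper's body (76 mm by 85 mm) begins 54 mm behind the grasp point. The pads swing forward as they close: fully open they stand 13 mm farther back than shut.
Start: joints at [1.146, 0.383, 0.044, 1.598, -0.018, 1.161, -0.05], TCP at [0.209, -0.616, 0.231] pointing down, gripper open.
Joint ranges: [-2.61, 2.61], [-0.41, 2.15], [-1.48, 1.57], [0, 2.5], [-1.57, 4.71], [0.05, 1.97], [-2.85, 2.85]. Speed limits (rad/s): [2.79, 2.79, 3.14, 3.14, 3.14, 3.14, 3.14].

## Interface

Orientations are given as a rotation vector (axis times angle).
In Python, from rig import env gives the robot as it stands.
- The arm moves only by the tool carry_out, never from a script. Its argument "steps" is a list of rows, each a list of 3 entries, a list of its own where there are three numbers: the gripper's target within -1 to 1 (shut at 1, half-way at 0, fully open at -1), then the shift along the world's x, y, z in units of 30 mm (1.0 is 30 mm), then the turn about the world's z in rad. In form: [[jaw, [dx, dy, dz], yaw], ...]. A call has 1 to 20 rows; each row shifts and turns the commanded pose from where the row before left it; what a row does not reach is not made up. A row lasts 1/10 s, in which the tool goes at most 50 mm and 8.59 degrees, less where a joint would pass 70% of its speed; a pose out of reach is approached as far as the arm can. A call is refused whole if a number of a shift passes 1 or a number of a turn 0.15, either way. A call with a gripper value outside its range is refused whole. The fingers move at their own pace and stop on an object; "newtons" is the grip in N (left out, the last holds). Time passes only in rows, so rows that do not move let the fingers close. It gives the time, the measured TCP pose, the force, the opening and the grip force at its end, in the units of the state.
- env.read_state(): the state, without advancing time (a new reading comes with each control period).
- env.read_camera(name): name is "scene" or "top"; returns the picture (384x512x3 uint8, blue, green, red); there is no depth.
- env.get_calibration(name): a dict with "fx", "fy", "cx", "cy" (pixels), "k1" (the pictures are not rectified: a ray, as slopes to the right and down, at radius r is drawn at 1 + k1 r^2 times it, then the intrinsics apply), "extrinsics" (4x4, takes a point from world to camera coordinates). Camera axes: x right, y up, looking along -z (the intrinsics and any distortion apply to the point x, -y, -z); pixel columns grow to the right and rows downward; lengths in m; the calibration is good to about 2 mm. A picture is of the moment at which its call begins. get_calibration takes no time and is no camera call.
- env.finish_job(): hands the job in; it is judged then, once.
The state is a dict: "time_s": time; "qpos": joint angles; "dq": joint speeds; "tau": joint torques, N m; "tcp_pos": TCP position; "eef_rot": TCP orientation; "wrist_force": force on the tool from outside, world axes, zero at the start; "moment": the same for the moment, N m; "width": opening from 0.0 (shut) to 1.0 (fully open); "grasp_force": force on a finger pad.
Only numpy, scipy, OpenCV 4.12 (cv2) and the standard library are available. Lean on these libraries where they do the work, as an engineer would, in place of code of your own. Each camera call takes 0.05 s, during which the arm holds its last target. There are 200 camera calls.

## Working session

There is one attempt and no reset: what is moved stays moved. The work goes in short steps, Python scripts to look and compute and a tool call to move; the robot and the scene stay as the last step left them, time stands still between calls to the robot, and variables do not carry over. Pictures are saved under pics/ and viewed, at most 10 in all, crops included, and the job is handed in when it is done.

Besides the shell and the picture viewer there is one more tool, called after "Emit:" as name(argument=value, ...) on one line, values as JSON. carry_out: Moves the arm, as the interface text tells. Its arguments: {"type":"object","properties":{"steps":{"type":"array","items":{"type":"array"}},"newtons":{"type":"number"}},"required":["steps"]}

```bash
ls; mkdir -p pics; python3 - <<'E'
from rig import env
import cv2,numpy as np
np.set_printoptions(precision=4,suppress=True)
for n in("scene","top"):
    cv2.imwrite(f"pics/{n}0.png",cv2.resize(env.read_camera(n),(800,600),interpolation=cv2.INTER_CUBIC))
    print(n,env.get_calibration(n))
print(env.read_state())
E
```

```text
pics
scene {'fx': 380.52190790514624, 'fy': 380.52190790514624, 'cx': 247.6995605615544, 'cy': 194.21684389384995, 'k1': -0.024052262647940522, 'extrinsics': array([[-0.5502, -0.835 ,  0.0069,  0.3094],
       [ 0.5335, -0.3452,  0.7722, -0.3535],
       [-0.6424,  0.4286,  0.6354, -0.7265],
       [ 0.    ,  0.    ,  0.    ,  1.    ]])}
top {'fx': 370.1915060878394, 'fy': 370.1915060878394, 'cx': 254.2100186513878, 'cy': 188.10117984503754, 'k1': -0.07026558241884037, 'extrinsics': array([[-0.0237, -0.9994,  0.0235, -0.0159],
       [ 0.9958, -0.0215,  0.0893, -0.5478],
       [-0.0888,  0.0255,  0.9957, -1.2492],
       [ 0.    ,  0.    ,  0.    ,  1.    ]])}
{'time_s': 0.1, 'qpos': array([ 1.1462,  0.3838,  0.0438,  1.5994, -0.0179,  1.1612, -0.0499]), 'dq': array([ 0.0017, -0.0012, -0.0009, -0.0026, -0.0014,  0.0008,  0.0012]), 'tau': array([  0.0025, -43.4726,   1.0293, -25.0453,   0.0109,   0.0055,
        -0.    ]), 'tcp_pos': array([ 0.2084, -0.6148,  0.23  ]), 'eef_rot': array([-3.0973, -0.5108,  0.0008]), 'wrist_force': array([-1.1805,  0.4714,  0.4947]), 'moment': array([ 0.011 ,  0.0123, -0.0288]), 'grasp_force': 0.0, 'width': 1.0024353278485505}
```

View pics/scene0.png

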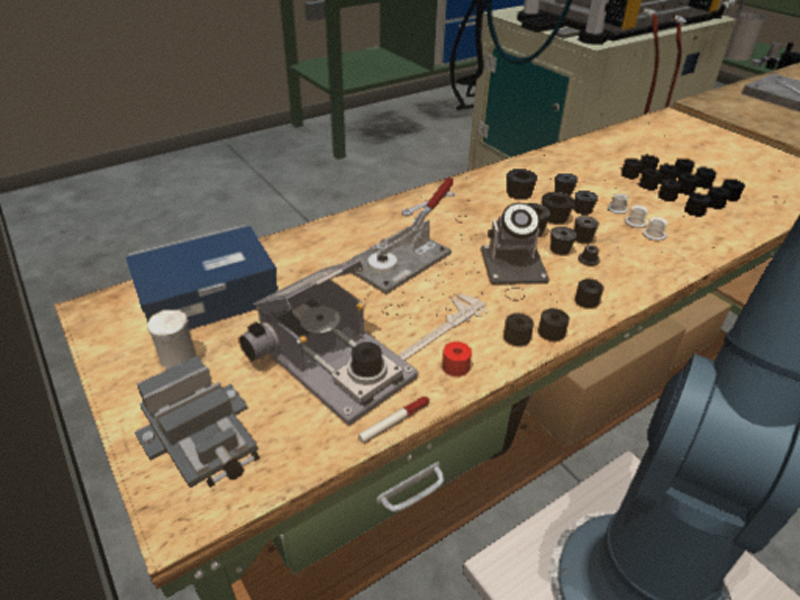

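View pics/top0.png

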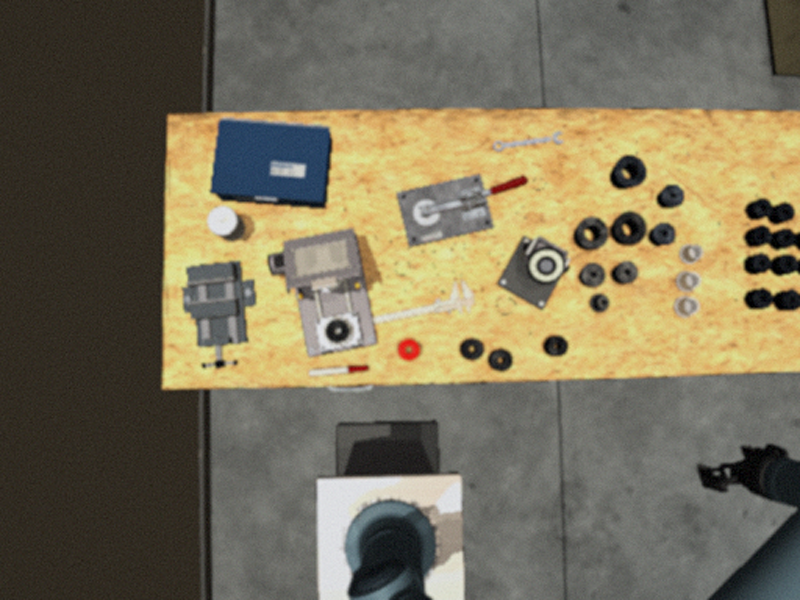

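```bash
cat > h.py <<'E'
import numpy as np, cv2
from rig import env
from scipy.optimize import least_squares
from scipy.spatial.transform import Rotation as R
np.set_printoptions(precision=4,suppress=True)
CAL={n:env.get_calibration(n) for n in("scene","top")}
F=np.diag([1,-1,-1.])
def proj(n,P):
    c=CAL[n];E=c["extrinsics"];p=(np.atleast_2d(P)@E[:3,:3].T+E[:3,3])@F
    s=p[:,:2]/p[:,2:];s=s*(1+c["k1"]*(s**2).sum(1,keepdims=True))
    return s*[c["fx"],c["fy"]]+[c["cx"],c["cy"]]
def onplane(n,uv,z):
    return least_squares(lambda q:(proj(n,[q[0],q[1],z])-uv).ravel(),[0.6,-0.1]).x
def tile(img,u,v,w=100,h=75,k=4):
    return cv2.resize(img[v:v+h,u:u+w],None,fx=k,fy=k,interpolation=cv2.INTER_CUBIC)
E
python3 - <<'E'
from h import *
s=env.read_camera("scene");t=env.read_camera("top")
k=1.5625
for nm,n,u,v,z in[("bush top","top",338,331,.081),("bush top","scene",366,352,.081),("lens","top",547,265,.116),("lens","scene",520,220,.116),("red","top",408,349,.039),("talc","top",223,221,.084),("base FL","top",308,355,.04),("base FR","top",376,345,.04)]:
    print(nm,n,onplane(n,np.array([u,v])/k,z))
o=np.vstack([np.hstack([tile(s,150,160,120,90,4)[:300,:400]*0+tile(s,150,165,133,100,3)[:300,:399].shape[0]*0 if 0 else cv2.resize(s[165:270,150:290],(400,300),interpolation=cv2.INTER_CUBIC),tile(s,290,115)]),np.hstack([cv2.resize(t[143:233,160:280],(400,300),interpolation=cv2.INTER_CUBIC),tile(t,300,135)])])
cv2.imwrite("pics/c1.png",o)
E
```

```text
bush top top [0.4672 0.0987]
bush top scene [0.4686 0.1019]
lens top [ 0.5927 -0.3384]
lens scene [ 0.5893 -0.3317]
red top [ 0.426  -0.0484]
talc top [0.7055 0.3396]
base FL top [0.4181 0.1673]
base FR top [0.4363 0.0205]
```

View pics/c1.png

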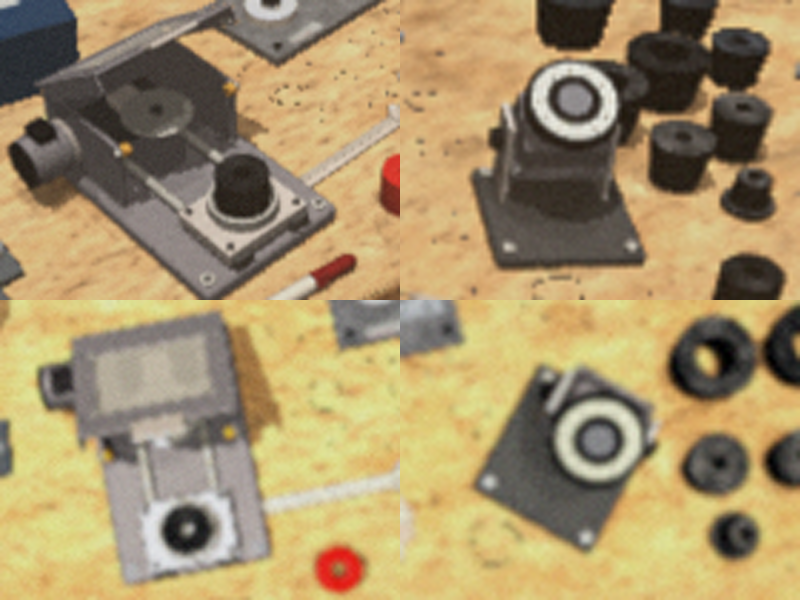

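```bash
python3 - <<'E'
from h import *
T=lambda u,v:np.array([u,v-300])/3.3333+[160,143]
S=lambda u,v:np.array([u,v])/2.857+[150,165]
def w(p,q): # trimmer->world
    c,s=np.cos(p[2]),np.sin(p[2]);return np.array([p[0]+c*q[0]-s*q[1],p[1]+s*q[0]+c*q[1],q[2]])
g=lambda p,r,y:(p[3]-r*np.cos(p[4])+.005*np.sin(p[4]),y,.094+r*np.sin(p[4])+.005*np.cos(p[4]))
obs=[("top",T(187,529),lambda p:(-.085,0,.081),2),("scene",S(241,166),lambda p:(-.085,0,.081),2),
("top",T(126,583),lambda p:(-.128,.078,.012),1),("top",T(271,553),lambda p:(-.128,-.078,.012),1),
("scene",S(334,208),lambda p:(-.128,-.078,.012),1),
("top",T(73,340),lambda p:g(p,-.003,.075),1),("top",T(220,315),lambda p:g(p,-.003,-.075),1),
("top",T(83,441),lambda p:g(p,.148,.075),1),("top",T(241,424),lambda p:g(p,.148,-.075),1)]
f=lambda p:np.concatenate([wt*(proj(n,w(p,q(p)))[0]-uv) for n,uv,q,wt in obs])
r=least_squares(f,[.55,.11,.12,.1,.6]);p=r.x
print(p,r.fun.reshape(-1,2),sep="\n")
print("nest",w(p,(-.085,0,.0615)),"hinge",w(p,(p[3],0,.094)),"lip",w(p,g(p,.13,0)),"shut lip",w(p,(p[3]-.13,0,.1)))
for n,sc,of in(("scene",2.857,(150,165)),):
    print("scene corners px in tile:",[(proj(n,w(p,g(p,rr,y)))[0]-of)*sc for rr,y in((0,.075),(0,-.075),(.148,.075),(.148,-.075))])
# inspection camera
TT=lambda u,v:np.array([u-400,v-300])/4+[300,135]
SS=lambda u,v:np.array([u-400,v])/4+[290,115]
L=least_squares(lambda q:np.concatenate([proj("top",q)[0]-TT(598,439),proj("scene",q)[0]-SS(575,100)]),[.59,-.33,.116])
print("lens",L.x,L.fun,onplane("top",TT(598,439),.116),onplane("scene",SS(575,100),.116))
cam=[("top",TT(475,487),(-.065,.06)),("top",TT(588,550),(-.065,-.06)),("top",TT(538,366),(.065,.06)),("scene",SS(499,264),(-.065,.06)),("scene",SS(645,261),(-.065,-.06)),("scene",SS(474,172),(.065,.06))]
r=least_squares(lambda p:np.concatenate([proj(n,w(p,(*q,.01)))[0]-uv for n,uv,q in cam]),[.58,-.32,-.48])
print("stand",r.x,r.fun.reshape(-1,2))
E
```

```text
[0.5552 0.1137 0.1649 0.1075 0.6816]
[[-0.2307 -2.2577]
 [ 0.0978  2.3681]
 [-0.2954 -0.2379]
 [ 0.787   0.2907]
 [ 1.1442 -0.0501]
 [ 0.3579  0.1162]
 [ 1.3866 -0.7359]
 [-1.4043  2.271 ]
 [ 0.6164 -1.8821]]
nest [0.4713 0.0997 0.0615] hinge [0.6612 0.1313 0.094 ] lip [0.5647 0.1153 0.1798] shut lip [0.533 0.11  0.1  ]
scene corners px in tile: [array([38.396 , 84.6849]), array([167.2567,  19.6264]), array([102.2482,  62.3577]), array([242.7581,  -9.3484])]
lens [ 0.5917 -0.3371  0.1159] [ 0.174   0.1582 -0.2217 -0.0087] [ 0.5922 -0.3365] [ 0.5912 -0.3375]
stand [ 0.5898 -0.3367 -0.5387] [[-1.0729  0.3917]
 [ 0.4158  1.4825]
 [ 0.536  -1.031 ]
 [-0.3367 -0.3496]
 [ 0.9231 -0.3957]
 [-0.9535 -0.6052]]
```

Emit:
carry_out(steps=[[1,[0.5,0.95,0.15],0],[1,[0.5,0.95,0.15],0],[1,[0.5,0.95,0.15],0],[1,[0.5,0.95,0.15],0],[1,[0.5,0.95,0.15],0],[1,[0.5,0.95,0.15],0],[1,[0.5,0.95,0.15],0],[1,[0.5,0.95,0.15],0],[1,[0.5,0.95,0.15],0],[1,[0.5,0.95,0.15],0],[1,[0.5,0.95,0],0],[1,[0.5,0.95,0],0],[1,[0.5,0.95,0],0],[1,[0.5,0.95,0],0],[1,[0.5,0.95,0],0],[1,[0.5,0.95,0],0],[1,[0.5,0.95,0],0],[1,[0.5,0.95,0],0],[1,[0.5,0.95,0],0],[1,[0.5,0.95,0],0]], newtons=30)

```text
time_s: 2.2
tcp_pos: [0.5089, -0.0445, 0.2762]
eef_rot: [3.1, 0.511, -0.0]
wrist_force: [0.0, 0.2, -0.6]
width: 0.001
grasp_force: 0.0
```

Emit:
carry_out(steps=[[1,[0.4,0.9,0],-0.1],[1,[0.4,0.9,0],-0.07],[1,[0.4,0.9,0],0],[1,[0.4,0.9,0],0],[1,[0.4,0.9,-0.2],0],[1,[0.4,0.8,-0.3],0],[1,[0,0,-0.3],0],[1,[0,0,0],0]])

```text
time_s: 3.0
tcp_pos: [0.5793, 0.1134, 0.2502]
eef_rot: [3.131, 0.249, -0.007]
wrist_force: [-0.3, -0.1, -1.2]
width: -0.002
grasp_force: 0.0
```

```bash
python3 - <<'E'
from h import *
s=env.read_camera("scene");t=env.read_camera("top");st=env.read_state()
P=st["tcp_pos"];print(P,st["wrist_force"],R.from_rotvec(st["eef_rot"]).as_matrix()[:,1],proj("scene",P),proj("top",P))
o=np.hstack([cv2.resize(s[145:265,140:240+60],(533,400)),cv2.resize(t[130:230,160:227],(267,400))])
cv2.imwrite("pics/c2.png",o)
E
```

```text
[0.5803 0.1116 0.2517] [-0.0493 -0.1909  0.2648] [ 0.1544 -0.988   0.0012] [[204.4499 146.4665]] [[206.4415 170.4162]]
```

View pics/c2.png

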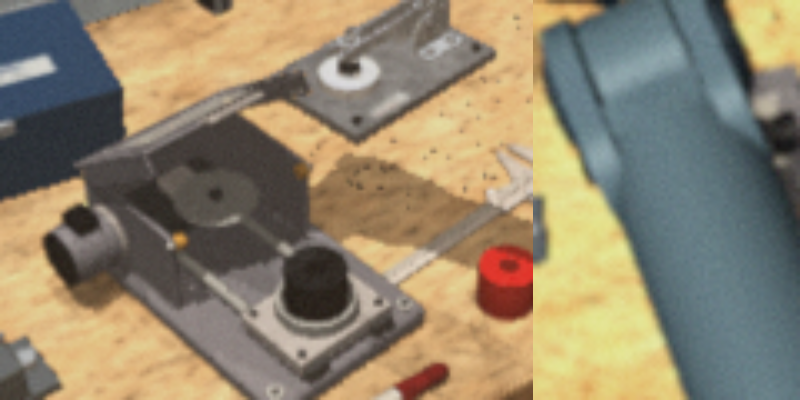

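Emit:
carry_out(steps=[[1,[-0.1,0.1,-0.6],0],[1,[-0.1,0,-0.6],0],[1,[-0.1,0,-0.6],0],[1,[0,0,-0.2],0],[1,[0,0,-0.2],0],[1,[0,0,-0.2],0],[1,[0,0,-0.2],0]])

```text
time_s: 3.8
tcp_pos: [0.5726, 0.1162, 0.1749]
eef_rot: [-3.132, -0.245, -0.003]
wrist_force: [0.5, 0.2, 0.7]
width: -0.001
grasp_force: 0.4
```

Emit:
carry_out(steps=[[1,[-0.1,0,-0.2],0],[1,[-0.15,0,-0.2],0],[1,[-0.15,0,-0.2],0],[1,[-0.1,0,-0.2],0]])

```text
time_s: 4.2
tcp_pos: [0.5562, 0.1164, 0.1499]
eef_rot: [3.132, 0.247, 0.0]
wrist_force: [1.1, 0.7, -0.1]
width: -0.006
grasp_force: 0.4
```

```bash
python3 - <<'E'
from h import *
s=env.read_camera("scene");st=env.read_state()
P=st["tcp_pos"];print(P,st["wrist_force"],proj("scene",P))
o=cv2.resize(s[125:245,150:310],(800,600),interpolation=cv2.INTER_CUBIC)
cv2.imwrite("pics/c3.png",o);print((proj("scene",P)-[150,125])*5)
E
```

```text
[0.5548 0.1163 0.1486] [ 0.3936  0.0665 -0.3972] [[210.4277 187.2602]]
[[302.1383 311.3012]]
```

View pics/c3.png

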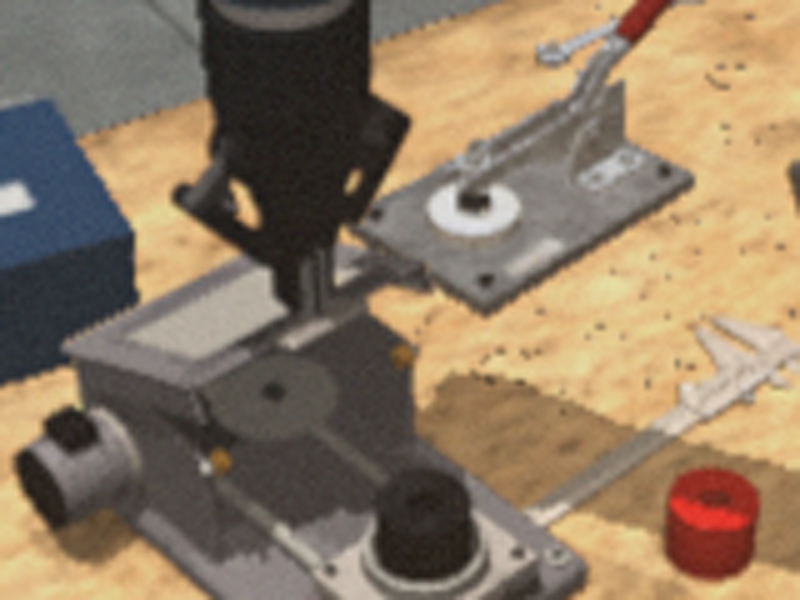

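Emit:
carry_out(steps=[[1,[-0.1,0,-0.2],0],[1,[-0.1,-0.05,-0.2],0],[1,[-0.1,0,-0.2],0],[1,[-0.05,-0.05,-0.2],0],[1,[-0.05,0,-0.2],0],[1,[-0.05,0,-0.2],0],[1,[0,0,-0.1],0]])

```text
time_s: 4.95
tcp_pos: [0.5424, 0.1131, 0.1104]
eef_rot: [3.132, 0.246, -0.003]
wrist_force: [-1.3, -0.6, 4.2]
width: -0.003
grasp_force: 2.1
```

Emit:
carry_out(steps=[[1,[0,0,-0.1],0],[1,[0,0,-0.1],0],[1,[0,0,-0.1],0]])

```text
time_s: 5.25
tcp_pos: [0.5419, 0.113, 0.1038]
eef_rot: [3.13, 0.246, -0.006]
wrist_force: [-4.7, -1.5, 6.9]
width: 0.004
grasp_force: 3.0
```

Emit:
carry_out(steps=[[1,[0,0,-0.1],0],[1,[0,0,-0.1],0],[1,[0,0,-0.1],0]])

```text
time_s: 5.55
tcp_pos: [0.5428, 0.1133, 0.0989]
eef_rot: [3.128, 0.245, -0.006]
wrist_force: [-18.6, -6.6, 49.4]
width: 0.002
grasp_force: 24.4
```

Emit:
carry_out(steps=[[1,[0,0,0.3],0],[1,[0,0,0.8],0],[1,[0,0,1],0],[0,[-0.4,0,1],0],[-1,[-0.7,-0.1,0],0],[-1,[-0.7,-0.2,0],0],[-1,[-0.5,-0.2,0],0],[-1,[-0.1,0,0],0],[-1,[0,0,0],0]])

```text
time_s: 6.45
tcp_pos: [0.4712, 0.0984, 0.1862]
eef_rot: [3.132, 0.246, 0.001]
wrist_force: [-0.3, 0.3, 0.1]
width: 0.996
grasp_force: 0.0
```

```bash
python3 - <<'E'
from h import *
s=env.read_camera("scene");t=env.read_camera("top");st=env.read_state()
print(st["tcp_pos"],st["wrist_force"],st["width"])
cv2.imwrite("pics/c4.png",cv2.resize(s[145:265,155:315],(800,600),interpolation=cv2.INTER_CUBIC))
for P in([.47,.0995,.081],[.47,.0995,.0515],[.47,.0995,.042]): print((proj("scene",P)-[155,145])*5)
E
```

```text
[0.4721 0.0988 0.1864] [ 0.6889 -0.6052  0.2261] 1.0006709859244327
[[398.8603 397.8491]]
[[399.7332 440.3132]]
[[400.0074 453.632 ]]
```

View pics/c4.png

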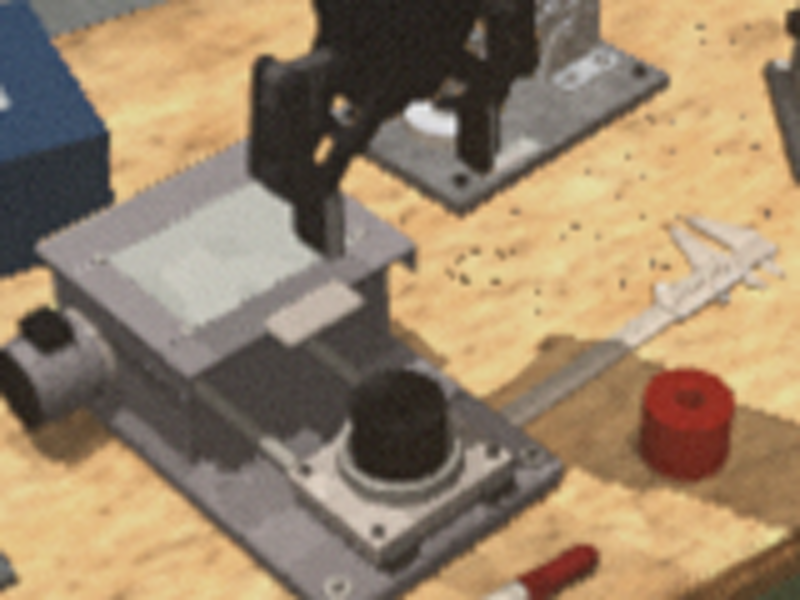

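Emit:
carry_out(steps=[[-1,[-0.05,0.03,-0.8],0],[-1,[0,0,-0.9],0],[-1,[0,0,-0.9],0],[-1,[0,0,-0.9],0],[-1,[0,0,-0.7],0],[-1,[0,0,-0.3],0],[-1,[0,0,0],0]], newtons=25)

```text
time_s: 7.25
tcp_pos: [0.4692, 0.0996, 0.05]
eef_rot: [-3.131, -0.246, 0.004]
wrist_force: [-0.4, -0.2, 0.7]
width: 0.999
grasp_force: 0.0
```

Emit:
carry_out(steps=[[0.2,[0,0,0],0],[1,[0,0,0],0],[1,[0,0,0],0],[1,[0,0,0],0],[1,[0,0,0],0],[1,[0,0,0],0],[1,[0,0,0],0],[1,[0,0,0],0]])

```text
time_s: 8.05
tcp_pos: [0.471, 0.1002, 0.0528]
eef_rot: [-3.131, -0.246, -0.005]
wrist_force: [-1.4, -0.2, 7.9]
width: 0.536
grasp_force: 26.2
```

Emit:
carry_out(steps=[[1,[0,0,0.1],0],[1,[0,0,0.3],0],[1,[0,0,0.4],0],[1,[0,0,0.4],0],[1,[0,0,0],0]])

```text
time_s: 8.55
tcp_pos: [0.4714, 0.0991, 0.0895]
eef_rot: [3.131, 0.245, 0.006]
wrist_force: [0.7, 0.6, -0.2]
width: 0.546
grasp_force: 26.6
```

Emit:
carry_out(steps=[[1,[-0.6,-0.09,0],0],[1,[-0.6,-0.09,0],0],[1,[-0.6,-0.09,0],0],[1,[0,0,-0.4],0],[1,[0,0,-0.3],0],[1,[0,0,0],0]], newtons=22)

```text
time_s: 9.15
tcp_pos: [0.4152, 0.0909, 0.0649]
eef_rot: [-3.132, -0.246, 0.004]
wrist_force: [0.4, -0.2, -0.3]
width: 0.542
grasp_force: 26.6
```

```bash
python3 - <<'E'
from h import *
s=env.read_camera("scene");st=env.read_state()
print(st["tcp_pos"],st["wrist_force"],st["width"])
cv2.imwrite("pics/c5.png",cv2.resize(s[165:285,165:325],(800,600),interpolation=cv2.INTER_CUBIC))
E
```

```text
[0.4157 0.0913 0.0654] [ 0.2635  0.4454 -1.0734] 0.5427913174664087
```

View pics/c5.png

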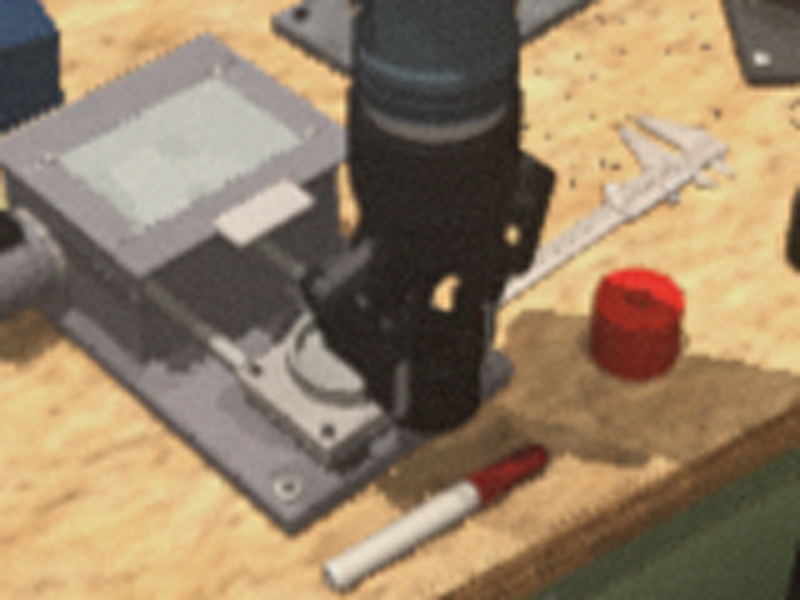

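Emit:
carry_out(steps=[[1,[0.08,0.01,-0.07],0],[1,[0,0,-0.07],0],[1,[0,0,0],0]])

```text
time_s: 9.5
tcp_pos: [0.4192, 0.0919, 0.0623]
eef_rot: [-3.131, -0.246, -0.002]
wrist_force: [0.3, 0.2, -0.8]
width: 0.545
grasp_force: 26.6
```

Emit:
carry_out(steps=[[1,[0,0,-0.07],0],[1,[0,0,0],0]])

```text
time_s: 9.7
tcp_pos: [0.4187, 0.0918, 0.061]
eef_rot: [3.131, 0.246, 0.001]
wrist_force: [-2.9, 0.2, 8.7]
width: 0.542
grasp_force: 27.6
```

Emit:
carry_out(steps=[[1,[0,0,-0.07],0],[1,[0,0,0],0]])

```text
time_s: 9.9
tcp_pos: [0.4176, 0.0915, 0.059]
eef_rot: [3.13, 0.246, -0.003]
wrist_force: [-4.5, -0.1, 13.3]
width: 0.542
grasp_force: 28.4
```

Emit:
carry_out(steps=[[1,[0,0,-0.07],0],[1,[0,0,-0.07],0],[1,[0,0,0],0]], newtons=20)

```text
time_s: 10.2
tcp_pos: [0.4156, 0.0911, 0.0542]
eef_rot: [3.129, 0.246, -0.009]
wrist_force: [-7.7, -0.6, 13.8]
width: 0.541
grasp_force: 29.4
```

Emit:
carry_out(steps=[[1,[0,0,-0.07],0],[1,[0,0,0],0]])

```text
time_s: 10.4
tcp_pos: [0.4149, 0.091, 0.0519]
eef_rot: [3.129, 0.246, -0.011]
wrist_force: [-7.7, -0.5, 14.0]
width: 0.542
grasp_force: 29.9
```

Emit:
carry_out(steps=[[1,[0,0,0.3],0],[1,[0,0,0.8],0],[1,[0,0,1],0.14],[1,[0,0,1],0.14],[1,[0,0,1],0.14],[1,[0,0.3,1],0.14],[1,[-0.2,0.3,1],0.14],[1,[-0.2,0.4,1],0.13],[1,[0,0,0],0],[1,[0,0,0],0]])

```text
time_s: 11.4
tcp_pos: [0.4065, 0.1216, 0.2652]
eef_rot: [2.766, 1.487, 0.003]
wrist_force: [-0.4, -0.1, -1.3]
width: 0.536
grasp_force: 28.4
```

```bash
cat >> h.py <<'E'
def bushpts(c,ax,H,r=.0235,L=.039,n=40):
    """outline circles: c = pivot point on axis, H = distance pivot->lower end along -ax"""
    ax=ax/np.linalg.norm(ax);a=np.cross(ax,[.3,.5,.1]);a/=np.linalg.norm(a);b=np.cross(ax,a)
    t=np.linspace(0,2*np.pi,n);ring=r*(np.cos(t)[:,None]*a+np.sin(t)[:,None]*b)
    return c-H*ax+ring, c+(L-H)*ax+ring
E
python3 - <<'E'
from h import *
s=env.read_camera("scene");st=env.read_state()
P=st["tcp_pos"];M=R.from_rotvec(st["eef_rot"]).as_matrix()
print(P,st["wrist_force"],st["width"],st["qpos"],M[:,1])
cv2.imwrite("pics/raw6.png",s)
g=P-.013*M[:,2] # pivot guess
u=proj("scene",g)[0];u0=np.round(u).astype(int)-[36,30];k=6
big=cv2.resize(s[u0[1]:u0[1]+70,u0[0]:u0[0]+66],None,fx=k,fy=k,interpolation=cv2.INTER_CUBIC)
big=np.clip(big.astype(float)*1.8,0,255).astype(np.uint8)
ov=big.copy()
d=np.cross(M[:,1],[0,0,1]);d/=np.linalg.norm(d)
if d@[np.cos(4.14),np.sin(4.14),0]<0:d=-d
th=np.radians(30)
for ring in bushpts(g,np.cos(th)*np.array([0,0,1])+np.sin(th)*d,.025):
    cv2.polylines(ov,[np.int32((proj("scene",ring)-u0+.5)*k)],True,(0,0,255),1)
cv2.imwrite("pics/c6.png",np.hstack([big,ov]));print(u0,big.shape)
E
```

```text
[0.4057 0.1209 0.264 ] [-0.2146  0.4725 -0.2534] 0.5437041108463837 [ 0.3508 -0.072  -0.6968  2.0407 -0.0497  1.1572 -0.9099] [ 0.8336 -0.5523  0.0002]
[205 147] (420, 396, 3)
```

View pics/c6.png

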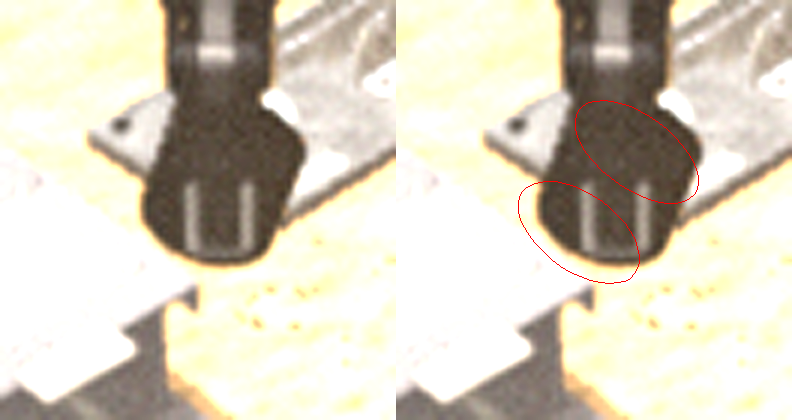

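```bash
cat >> h.py <<'E'
def fitbush(s,pts,P,M,tdir,n="scene",th0=.3):
    d=np.cross(M[:,1],[0,0,1]);d/=np.linalg.norm(d)
    if d@[np.cos(tdir),np.sin(tdir),0]<0:d=-d
    z=np.array([0,0,1.])
    def cen(q):return P+q[1]*d+q[2]*z
    def f(q):
        ax=np.cos(q[0])*z+np.sin(q[0])*d
        h=cv2.convexHull(np.float32(proj(n,np.vstack(bushpts(cen(q),ax,.0195,r=.024,n=90)))))
        return np.array([cv2.pointPolygonTest(h,(float(u),float(v)),True) for u,v in pts])
    r=least_squares(f,[th0,0,.015],diff_step=1e-3,x_scale=[.1,.01,.01])
    return r.x,r.fun,cen(r.x),d
E
python3 - <<'E'
from h import *
s=cv2.imread("pics/raw6.png");st=env.read_state()
P=np.array([.4061,.1212,.2646]);M=R.from_rotvec(st["eef_rot"]).as_matrix()
pts=np.array([(143,195),(143,210),(148,225),(165,245),(195,259),(225,265),(255,260),(270,243),(285,207),(303,160),(301,140),(288,124),(272,111),(170,125),(157,160)])/6+[205,147]-.5+.5/6
for t in(.2,.5):print(fitbush(s,pts,P,M,4.14,th0=t))
E
```

```text
(array([0.3041, 0.0013, 0.0136]), array([0.6237, 0.9621, 0.7515, 0.4289, 0.6736, 0.6618, 0.5827, 0.4997,
       0.492 , 0.7258, 1.037 , 1.2451, 1.1814, 0.8889, 0.8347]), array([0.4054, 0.1201, 0.2782]), array([-0.5523, -0.8336,  0.    ]))
(array([0.3036, 0.0013, 0.0136]), array([0.6211, 0.9619, 0.7531, 0.4308, 0.6745, 0.6615, 0.5827, 0.5021,
       0.4907, 0.7197, 1.035 , 1.245 , 1.1815, 0.8937, 0.8358]), array([0.4054, 0.1201, 0.2782]), array([-0.5523, -0.8336,  0.    ]))
```

Emit:
carry_out(steps=[[1,[0.2,-0.5,-0.9],-0.14],[1,[0.05,-0.5,-0.9],-0.14],[1,[0,0,-0.9],-0.14],[1,[0,0,-0.9],-0.14],[1,[0,0,-0.9],-0.14],[1,[0,0,-0.9],-0.13],[1,[0,0,-0.9],0],[1,[0,0,-0.3],0],[1,[0,0,0],0],[1,[0,0,0],0]])

```text
time_s: 12.45
tcp_pos: [0.4138, 0.0915, 0.0667]
eef_rot: [-3.132, -0.245, 0.0]
wrist_force: [0.2, 0.8, -0.0]
width: 0.542
grasp_force: 28.4
```

Down until contact (expected near TCP z 0.050).

Emit:
carry_out(steps=[[1,[0,0,-0.2],0],[1,[0,0,-0.2],0],[1,[0,0,-0.07],0],[1,[0,0,0],0]])

```text
time_s: 12.85
tcp_pos: [0.4134, 0.0914, 0.0523]
eef_rot: [3.132, 0.246, -0.001]
wrist_force: [-0.8, -0.7, -1.3]
width: 0.541
grasp_force: 28.4
```

Emit:
carry_out(steps=[[1,[0,0,-0.06],0],[1,[0,0,0],0]])

```text
time_s: 13.05
tcp_pos: [0.4132, 0.0914, 0.0506]
eef_rot: [3.132, 0.246, -0.001]
wrist_force: [-0.4, 1.1, 0.0]
width: 0.542
grasp_force: 28.4
```

Emit:
carry_out(steps=[[1,[0,0,-0.06],0],[1,[0,0,0],0]])

```text
time_s: 13.25
tcp_pos: [0.4132, 0.0914, 0.0486]
eef_rot: [3.132, 0.246, -0.001]
wrist_force: [-0.4, -0.3, -1.0]
width: 0.545
grasp_force: 28.4
```

Emit:
carry_out(steps=[[1,[0,0,-0.06],0],[1,[0,0,0],0]])

```text
time_s: 13.45
tcp_pos: [0.4132, 0.0914, 0.0467]
eef_rot: [3.132, 0.246, -0.001]
wrist_force: [-1.3, -0.8, -0.3]
width: 0.54
grasp_force: 28.4
```

Emit:
carry_out(steps=[[1,[0,0,-0.06],0],[1,[0,0,0],0]])

```text
time_s: 13.65
tcp_pos: [0.4133, 0.0914, 0.045]
eef_rot: [3.132, 0.246, -0.001]
wrist_force: [-1.4, -0.3, -1.4]
width: 0.546
grasp_force: 28.4
```

Emit:
carry_out(steps=[[1,[0,0,0.3],0],[1,[0.15,0.02,0],0],[1,[0,0,-0.1],0],[1,[0,0,0],0]])

```text
time_s: 14.05
tcp_pos: [0.4206, 0.0927, 0.0529]
eef_rot: [3.132, 0.246, 0.006]
wrist_force: [-1.3, -0.6, 10.8]
width: 0.544
grasp_force: 29.8
```

Emit:
carry_out(steps=[[1,[0,0,-0.06],0],[1,[0,0,0],0]])

```text
time_s: 14.25
tcp_pos: [0.42, 0.0926, 0.0514]
eef_rot: [3.131, 0.246, 0.004]
wrist_force: [-4.2, -0.9, 13.8]
width: 0.542
grasp_force: 30.7
```

Emit:
carry_out(steps=[[1,[0,0,-0.06],0],[1,[0,0,0],0]])

```text
time_s: 14.45
tcp_pos: [0.4193, 0.0925, 0.0494]
eef_rot: [3.131, 0.246, 0.002]
wrist_force: [-4.8, -2.0, 14.3]
width: 0.544
grasp_force: 31.4
```

Emit:
carry_out(steps=[[1,[-0.07,-0.01,-0.04],0],[1,[-0.07,-0.01,-0.04],0],[1,[0,0,0],0]])

```text
time_s: 14.75
tcp_pos: [0.4185, 0.0924, 0.048]
eef_rot: [-3.132, -0.246, -0.013]
wrist_force: [-1.9, -0.9, 13.5]
width: 0.542
grasp_force: 31.6
```

Emit:
carry_out(steps=[[1,[0,0,0.3],0],[1,[0,0,0.8],0],[1,[0,0,1],0.14],[1,[0,0,1],0.14],[1,[0,0,1],0.14],[1,[0,0.3,1],0.14],[1,[-0.2,0.3,1],0.14],[1,[-0.2,0.4,1],0.13],[1,[0,0,0],0],[1,[0,0,0],0]])

```text
time_s: 15.75
tcp_pos: [0.4021, 0.1216, 0.2587]
eef_rot: [2.766, 1.487, 0.002]
wrist_force: [-0.4, -0.2, -2.4]
width: 0.542
grasp_force: 30.1
```

```bash
cat >> h.py <<'E'
def dark_outline(s,c,lo=-35,hi=215,step=8,thr=75):
    """dark->bright edge along rays from pixel c; angles in image (0=right, 90=down)"""
    g=cv2.GaussianBlur(s,(0,0),.6).max(2).astype(np.float32);out=[]
    for a in np.radians(np.arange(lo,hi,step)):
        rr=np.arange(5,26,.2);x=c[0]+rr*np.cos(a);y=c[1]+rr*np.sin(a)
        v=cv2.remap(g,np.float32(x)[None],np.float32(y)[None],cv2.INTER_LINEAR)[0]
        dk=np.where(v<45)[0]
        br=np.where((v>thr)&(rr>9))[0]
        if len(br):out.append((x[br[0]],y[br[0]]))
    return np.array(out)
E
python3 - <<'E'
from h import *
s0=cv2.imread("pics/raw6.png")
st=env.read_state();s=env.read_camera("scene");cv2.imwrite("pics/raw7.png",s)
P=st["tcp_pos"];M=R.from_rotvec(st["eef_rot"]).as_matrix();print(P,st["wrist_force"])
for im,p in((s0,np.array([.4061,.1212,.2646])),(s,P)):
    c=proj("scene",p+[0,0,.0136])[0];pts=dark_outline(im,c)
    x,r,cen,d=fitbush(im,pts,p,M,4.14)
    k=abs(r-np.median(r))<1.0
    x,r,cen,d=fitbush(im,pts[k],p,M,4.14)
    print(k.sum(),len(k),np.degrees(x[0]),x[1:],np.round(r,1))
u0=np.round(c).astype(int)-[33,33];k=6
b=np.clip(cv2.resize(s[u0[1]:u0[1]+66,u0[0]:u0[0]+66],None,fx=k,fy=k,interpolation=cv2.INTER_CUBIC).astype(float)*1.8,0,255).astype(np.uint8);o=b.copy()
ax=np.cos(x[0])*np.array([0,0,1])+np.sin(x[0])*d
for ring in bushpts(cen,ax,.0195,r=.024): cv2.polylines(o,[np.int32((proj("scene",ring)-u0+.5)*k)],True,(0,0,255),1)
for q in pts: cv2.circle(o,tuple(np.int32((q-u0+.5)*k)),2,(255,0,0),-1)
cv2.imwrite("pics/c7.png",np.hstack([b,o]))
E
```

```text
[0.4021 0.1216 0.2587] [-0.3518 -0.2118 -2.352 ]
14 32 7.2979678684785 [0.0016 0.0244] [ 0.2 -0.3 -0.   0.2  0.3  0.4  0.  -0.2  0.5 -0.8  0.1  0.3  0.   0.8]
11 32 17.188733853924695 [0.    0.015] [-2.1 -1.3 -0.6  0.   0.3  0.6  1.1  3.3  1.8  1.   0.5]
```

View pics/c7.png

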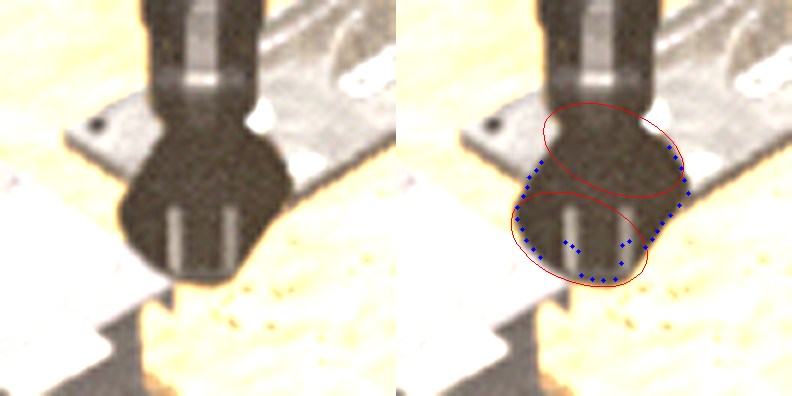

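```bash
python3 - <<'E'
from h import *
st=env.read_state();P=np.array([.4021,.1216,.2587]);print(st["tcp_pos"]);M=R.from_rotvec(st["eef_rot"]).as_matrix()
c=proj("scene",P+[0,0,.0136])[0];u0=np.round(c).astype(int)-[33,33]
pts=np.array([(120,210),(127,193),(140,172),(157,150),(122,225),(132,245),(150,262),(180,278),(210,285),(228,281),(240,267),(250,250),(265,228),(283,203),(292,186),(286,165),(273,149)])/6+u0-.42
for t in(.3,.6):
    x,r,cen,d=fitbush(None,pts,P,M,4.14,th0=t);print(np.degrees(x[0]),x[1:],r.round(1),cen,d)
E
```

```text
[0.4014 0.1209 0.2576]
26.938378811246967 [0.0017 0.0151] [0.9 0.8 0.8 1.3 0.7 0.4 0.4 0.5 0.3 0.3 0.5 0.7 0.6 0.5 0.7 1.1 1.4] [0.4011 0.1201 0.2738] [-0.5523 -0.8336  0.    ]
26.966202738379174 [0.0018 0.0151] [0.9 0.8 0.8 1.3 0.7 0.4 0.4 0.5 0.3 0.3 0.5 0.7 0.6 0.5 0.7 1.1 1.4] [0.4011 0.1201 0.2738] [-0.5523 -0.8336  0.    ]
```

```bash
python3 - <<'E'
from h import *
st=env.read_state();P=np.array([.4021,.1216,.2587]);M=R.from_rotvec(st["eef_rot"]).as_matrix()
d=np.array([-.5523,-.8336,0]);z=np.array([0,0,1.])
def go(pts,P):
    def f(q):
        ax=np.cos(q[0])*z+np.sin(q[0])*d
        h=cv2.convexHull(np.float32(proj("scene",np.vstack(bushpts(P+q[1]*d+q[2]*z,ax,.0195,r=.024,n=90)))))
        return np.array([cv2.pointPolygonTest(h,(float(u),float(v)),True) for u,v in pts])-q[3]
    r=least_squares(f,[.4,0,.014,.5],diff_step=1e-3,x_scale=[.1,.01,.01,1]);print(np.degrees(r.x[0]),r.x[1:],r.fun.round(1))
c=proj("scene",P+[0,0,.0136])[0];u0=np.round(c).astype(int)-[33,33]
pts=np.array([(120,210),(127,193),(140,172),(157,150),(122,225),(132,245),(150,262),(180,278),(210,285),(228,281),(240,267),(250,250),(265,228),(283,203),(292,186),(286,165),(273,149)])/6+u0-.42
go(pts,P);go(pts[[0,1,2,3,5,6,7,8,10,11,12,13,14]],P)
print(st["qpos"])
E
```

```text
27.894402621234526 [0.0017 0.0137 0.8191] [ 0.1 -0.2 -0.2  0.2  0.1 -0.1 -0.   0.2  0.  -0.1 -0.2  0.1  0.1  0.
 -0.  -0.   0.1]
27.747377794426473 [0.0017 0.0139 0.7921] [ 0.1 -0.1 -0.2  0.3 -0.1 -0.1  0.1  0.  -0.2  0.1  0.1  0.  -0. ]
[ 0.4251 -0.0763 -0.7685  2.0544 -0.0576  1.1437 -0.9031]
```

Emit:
carry_out(steps=[[1,[0.1,-0.5,0],-0.1],[1,[0.2,-0.75,0],-0.13],[1,[0.25,-0.75,0],-0.13],[1,[0.25,-0.75,0],-0.13],[1,[0.25,-0.75,0],-0.13],[1,[0.25,-0.75,0],-0.13],[1,[0.25,-0.75,0],-0.13],[1,[0.25,-0.75,0],-0.13],[1,[0.25,-0.75,0],-0.13],[1,[0.25,-0.75,0],-0.13],[1,[0.25,-0.75,0],-0.13],[1,[0.25,-0.75,0],-0.123],[1,[0.25,-0.75,0],0],[1,[0.25,-0.75,0],0],[1,[0.25,-0.75,0],0],[1,[0.25,-0.75,0],0],[1,[0.25,-0.75,0],0],[1,[0.25,-0.75,0],0],[1,[0.1,-0.5,0],0],[1,[0,0,0],0]], newtons=30)

```text
time_s: 17.8
tcp_pos: [0.5326, -0.2945, 0.2565]
eef_rot: [3.027, -0.838, -0.004]
wrist_force: [-0.5, 0.0, -1.2]
width: 0.537
grasp_force: 31.1
```

```bash
python3 - <<'E'
from h import *
st=env.read_state();M=R.from_rotvec(st["eef_rot"]).as_matrix()
print(st["time_s"],st["tcp_pos"],M[:,1],"want y ang 1.032 / -2.109:",np.arctan2(M[1,1],M[0,1]))
print((np.array([.5425,-.3075,.2061])-st["tcp_pos"])/.03)
E
```

```text
17.8 [ 0.5326 -0.2945  0.2565] [-0.514  -0.8578  0.0012] want y ang 1.032 / -2.109: -2.1105980471654036
[ 0.3306 -0.4346 -1.6813]
```

Emit:
carry_out(steps=[[1,[0.15,-0.2,-0.5],0],[1,[0.18,-0.23,-0.5],0],[1,[0,0,-0.4],0],[1,[0,0,-0.28],0],[1,[0,0,0],0],[1,[0,0,0],0]])

```text
time_s: 18.4
tcp_pos: [0.5437, -0.3033, 0.2076]
eef_rot: [-3.029, 0.831, 0.001]
wrist_force: [0.1, 0.8, -0.8]
width: 0.54
grasp_force: 31.1
```

```bash
python3 - <<'E'
from h import *
st=env.read_state();P=st["tcp_pos"];print(st["time_s"],P,st["wrist_force"],(np.array([.5425,-.3075,.2061])-P)/.03)
s=env.read_camera("scene");t=env.read_camera("top")
f=np.array([-.858,.513,0]);z=np.array([0,0,1.]);th=np.radians(27.9)
ax=np.cos(th)*z+np.sin(th)*f;c=P+.0137*z+.0017*f;k=5;T=[]
lens=np.array([.5917,-.337,.116]);ds=np.cos(np.pi/6)*z+.5*f
v=c-.0195*ax-lens;print("face depth",v@ds,"off-axis",v-v@ds*ds)
for n,im in(("scene",s),("top",t)):
    u0=np.round(proj(n,c-[0,0,.04])[0]).astype(int)-[40,50]
    b=np.clip(cv2.resize(im[u0[1]:u0[1]+100,u0[0]:u0[0]+80],None,fx=k,fy=k,interpolation=cv2.INTER_CUBIC).astype(float)*1.7,0,255).astype(np.uint8)
    for ring in bushpts(c,ax,.0195,r=.024): cv2.polylines(b,[np.int32((proj(n,ring)-u0+.5)*k)],True,(0,0,255),1)
    line=np.array([lens,lens+.1*ds]);cv2.polylines(b,[np.int32((proj(n,line)-u0+.5)*k)],False,(255,0,0),1)
    T.append(b)
cv2.imwrite("pics/c8.png",np.hstack(T))
E
```

```text
18.4 [ 0.5437 -0.3033  0.2076] [ 0.0748  0.7658 -0.8271] [-0.0408 -0.141  -0.0514]
face depth 0.10182673248182965 off-axis [ 0.0021  0.0038 -0.0001]
```

View pics/c8.png

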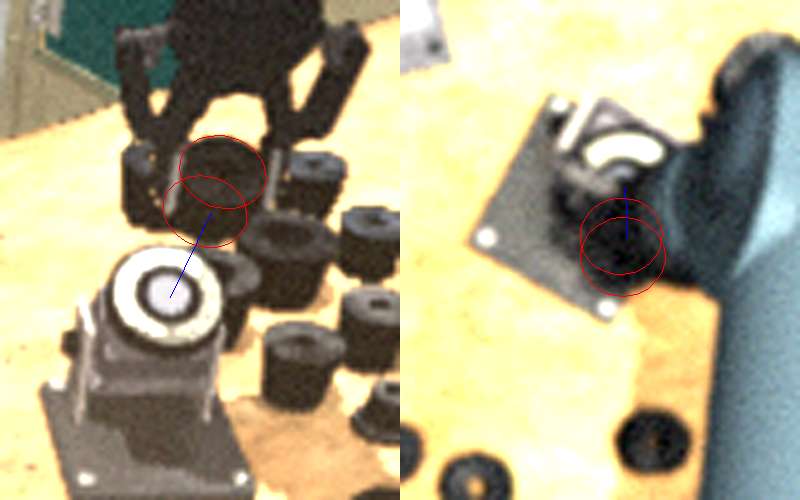

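Emit:
carry_out(steps=[[1,[-0.04,-0.14,-0.05],0],[1,[0,0,0],0],[1,[0,0,0],0],[1,[0,0,0],0]])

```text
time_s: 18.9
tcp_pos: [0.5426, -0.3082, 0.2065]
eef_rot: [3.029, -0.832, 0.0]
wrist_force: [-0.4, 0.2, -0.7]
width: 0.539
grasp_force: 31.1
```

```bash
python3 - <<'E'
from h import *
P=np.mean([(env.read_camera("scene"),env.read_state()["tcp_pos"])[1] for _ in range(5)],0)
print(P,(np.array([.5425,-.3075,.2061])-P)/.03)
E
```

```text
[ 0.5426 -0.308   0.2064] [-0.0045  0.017  -0.011 ]
```

```bash
python3 -c "
from rig import env
print(env.finish_job())"
```

```text
the job is handed in; nothing more can be done
None
```

I handed the job in at about 19 s: the guard is pressed onto its stop and looks shut in the picture, and the bush is held in front of the lens, its face about 100 mm away, within 1–2 mm of centre and about 2° off square by my camera estimates; the fingertips briefly pressed the guard with 49 N at the stop, over the 40 N limit if that also covers fingertips.

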